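Lock the disc case

ROBOT

A 6-joint arm with a two-finger parallel gripper is mounted at the origin on the work surface. World frame = base frame: x ahead of the robot, y to its left, z up, the work surface at z = 0. Lengths are in mm, angles in rad, forces in N, time in s.
With the tool pointing down it reaches from about 300 to 950 mm from the base axis. Payload 3.1 kg.
Tool frame: the origin (TCP) lies midway between the tips of the shut fingers; the grasp point (between the pads) lies 19 mm behind it; z points along the fingers, x is the direction in which the jaws open and shut, and the axes are right-handed (so a half turn about z gives the same grasp; the last joint's range is limited). The gripper opens to 85 mm and grips with 20 to 120 N. Pads are 22 mm wide; open, the fingers measure 114 mm over their backs; the gripper's body (76 mm by 85 mm) begins 54 mm behind the grasp point. The pads swing forward as they close: fully open they stand 13 mm farther back than shut.
Start: joints at [1.239, 0.308, 1.634, -0, 1.2, -0.07], TCP at [161.788, 603.702, 231.272] pointing down, gripper open.
Joint ranges: [-3.06, 3.06], [-0.79, 1.96], [0.05, 2.63], [-1.19, 4.34], [0.05, 2.64], [-2.94, 2.94]. Speed limits (rad/s): [2.79, 2.79, 3.14, 3.14, 3.14, 3.14].

INTERFACE

Orientations are given as a unit quaternion [x, y, z, w].
In Python, from workcell import monitor, cams, robot gives the robot as it stands.
- The arm moves only by the tool move_arm, never from a script. Its argument "increments" is a list that holds one entry, the list of rows, each a list of 5 numbers: the shift along the tool's x, y, z in m, then the turn about the tool's z in rad, then the opening, from 0 (shut) to 1 (fully open). In form: [[[x, y, z, spin, claw], ...]]. A call has 1 to 20 rows; each row shifts and turns the commanded pose from where the row before left it, along the tool's axes as they then stand; what a row does not reach is not made up. A row lasts 1/10 s, in which the tool goes at most 50 mm and 8.59 degrees, less where a joint would pass 70% of its speed; a pose out of reach is approached as far as the arm can. A call with a gripper value outside its range is refused whole. The fingers move at their own pace and stop on an object; "newtons" is the grip in N (left out, the last holds). Time passes only in rows, so rows that do not move let the fingers close. It gives the time, the measured TCP pose, the force and the opening at its end, in the units of the state.
- monitor.get_obs(): the state, without advancing time (a new reading comes with each control period).
- cams.camera(name): name is "scene" or "top" or "wrist"; returns (picture, depth): 420x560x3 uint8, blue, green, red; 420x560 float32, mm along the optical axis (not along the pixel's ray), 0 where there is no reading.
- cams.camera_info(name): a dict with "fov_y" (degrees; the focal length in pixels is half the picture's height over the tangent of half this angle, whatever the lens; pixels are square), "cx", "cy" (the principal point, pixels), "dist" ([k1, k2, p1, p2, k3] as OpenCV has them; the pictures are not rectified), "extrinsics" (4x4, takes a point from world to camera coordinates). Camera axes: x right, y up, looking along -z (the intrinsics and any distortion apply to the point x, -y, -z); pixel columns grow to the right and rows downward; lengths in mm; the calibration is good to about 2 mm. A picture is of the moment at which its call begins: read the wrist's pose just before it. camera_info takes no time and is no camera call; for the wrist camera it gives the pose at the moment of the call.
- robot.close_job(): hands the job in, once; it reports no verdict.
The state is a dict: "time": time; "qpos": joint angles; "qvel": joint speeds; "joint_efforts": joint torques, N m; "eef_pos": TCP position; "ee_rot": TCP orientation; "ft_force": force on the tool from outside, world axes, zero at the start; "wrist_torque": the same for the moment, N m; "width": finger opening in mm.
Only numpy, scipy, OpenCV 4.12 (cv2) and the standard library are available. Lean on these libraries where they do the work, as an engineer would, in place of code of your own. Each camera call takes 0.05 s, during which the arm holds its last target.

TASK

Slide the lid of the grinder-disc case fully shut against its end stop, then push the bolt across into the keeper on the lid until its tip bears on the stop screw inside, and press it there for half a second with a firm push of about 12 newtons. Do not ram it: the bolt must never bear on the keeper with more than 30 newtons. Leave the lid shut and the bolt home, and leave the other things on the case and the bench where they lie.

Things in the scene. Friction and masses are not known exactly. Their poses are not given: they have to be found in the camera images.
- case: low steel case for grinder discs, fixed to the bench; origin mid-underside, z up; x -165 to 125, y -120 to 120 mm. Near part (x -165 to -52): fixed deck, top at 85 mm; behind it a lid slides along y. The bolt slides along x on y = 0 through two loops (x -143 to -131, x -66 to -50, 31 mm wide, tops 103 mm above the bench). x, y below are these axes
- lid (a joint): opening of the aluminium lid, m: 0 = shut against its end stop, growing as it slides along the case's +y, at most 0.12 (shut it by moving it along -y). It resists with about 3 N and stays where it is left; no spring. Lid top 85 mm above the bench
- lid_handle (a point): centre of the lid's handle, an upright steel bar on the lid, moving with it: 90 mm long along x, 12 mm thick along y, standing from 85 to 115 mm above the bench; this point is at 100 mm
- keeper_mouth (a point): mid-mouth of the keeper, a small steel pocket on the lid (moves with it; axes as the case). The pocket runs 32 mm along +x from here to its end wall, through which an adjustable rigid stop screw stands 0 to 10 mm into it (not measured, differs each time). 23 mm wide (y), flared mouth, bridged near the mouth; top 103 mm above the bench. In line with the bolt when the lid is shut
- bolt: the bolt: a loose flat steel bar, 133 x 18 x 10 mm, about 0.2 kg, captive in its loops with 1.5 mm play, sliding against a few N of friction; tip 66 mm ahead (+x) of the knob's axis. Origin on its underside below the knob, 87 mm above the bench. With the lid shut it stops on the stop screw, origin then at x = -88 to -78 mm of the case
- bolt_knob (a point): point on the axis of the bolt's upright round knob, 14 mm in diameter, 132 mm above the bench; the knob stands free from the bar's top (97 mm) to 143 mm above the bench, between the loops. Push it along +x (towards the tip) to shoot the bolt
- bolt_tip (a point): middle of the bolt's tapered tip (nose 8 mm wide, taper 14 mm long), 92 mm above the bench
- sample_center (a point): centre of a small marble sample block (34 x 26 x 18 mm) lying loose on the deck, towards -y from the bolt
- flange: steel clamping ring, 32 mm across, 10 mm high, loose on the deck, towards +y from the bolt; origin under its centre
- strip: marble strip 260 x 45 x 25 mm on the bench at the robot's right
- mallet: hammer with a wooden handle lying on the bench at the left
- brush: wooden brush lying on the bench at the right
- chisel: steel chisel, 190 mm long, lying on the bench at the left
- rule: folded yellow rule, 200 mm long, lying on the bench at the left

How it is judged:
By the outcome, as a careful person would: the job done as asked, in the order asked, and still so for the second after the job is handed in, with the robot touching nothing.
It also fails if it takes over 48 s, if anything falls off the work surface, if the arm or the gripper's body presses on something with over 40 N, if the wrist force passes 120 N, or if a joint passes its speed limit or range.

## Working session

There is one attempt and no reset: what is moved stays moved. The work goes in short steps, Python scripts to look and compute and a tool call to move; the robot and the scene stay as the last step left them, time stands still between calls to the robot, and variables do not carry over. Pictures are saved under pics/ and viewed, and the job is handed in when it is done.

Besides the shell and the picture viewer there is one more tool, called after "Emit:" as a command line: name --argument value ..., lists and objects as JSON in quotes. move_arm: Moves the arm, as the interface text tells. Its arguments: {"type":"object","properties":{"increments":{"type":"array"},"newtons":{"type":"number"}},"required":["increments"]}

```bash
ls; mkdir -p pics; cat > h.py <<'E'
import numpy as np, cv2
from workcell import monitor, cams, robot
def K(i,h=420):
    f=h/2/np.tan(np.radians(i['fov_y'])/2); return np.array([[f,0,i['cx']],[0,f,i['cy']],[0,0,1.]])
def look(n,fn):
    i=cams.camera_info(n); p,d=cams.camera(n); cv2.imwrite('pics/'+fn+'.png',p); np.savez('pics/'+fn+'.npz',p=p,d=d,E=i['extrinsics'],K=K(i),D=np.array(i['dist'],float)); return i
def world(fn,u,v,z=None):
    a=np.load('pics/'+fn+'.npz'); n=cv2.undistortPoints(np.array([[[u,v]]],float),a['K'],a['D'])[0,0]
    r=np.array([n[0],-n[1],-1.]); E=a['E']; Rt=E[:3,:3].T; o=-Rt@E[:3,3]; w=Rt@r
    if z is None: s=float(a['d'][int(round(v)),int(round(u))])
    else: s=(z-o[2])/w[2]
    return o+s*w
def proj(fn,P):
    a=np.load('pics/'+fn+'.npz'); E=a['E']; c=E[:3,:3]@np.array(P,float)+E[:3,3]
    return cv2.projectPoints(np.array([[c[0],-c[1],-c[2]]]),np.zeros(3),np.zeros(3),a['K'],a['D'])[0].ravel()
E
python3 - <<'E'
from h import *
for n in ['scene','top','wrist']:
    i=look(n,n+'0'); print(n,i)
o=monitor.get_obs(); print(o)
E
```

```text
pics
scene {'fov_y': 47.68203370603166, 'cx': 283.05913658839086, 'cy': 211.6656224048734, 'dist': array([-0.13462596,  0.        ,  0.        ,  0.        ,  0.        ]), 'extrinsics': array([[-7.23734213e-01,  6.89991914e-01, -1.09520869e-02,
         4.09412062e+02],
       [-5.77677775e-01, -5.97093358e-01,  5.56567974e-01,
         2.82907080e+02],
       [ 3.77487983e-01,  4.09134061e-01,  8.30729885e-01,
        -1.75089012e+03],
       [ 0.00000000e+00,  0.00000000e+00,  0.00000000e+00,
         1.00000000e+00]])}
top {'fov_y': 53.45464054099907, 'cx': 279.19379290801754, 'cy': 207.52313284635704, 'dist': array([-0.02029467,  0.        ,  0.        ,  0.        ,  0.        ]), 'extrinsics': array([[-1.33241195e-02, -9.99896838e-01, -5.36474133e-03,
         1.81823515e+01],
       [ 9.92452075e-01, -1.38786499e-02,  1.21845234e-01,
        -5.75297403e+02],
       [-1.21907119e-01, -3.70076822e-03,  9.92534613e-01,
        -1.14690674e+03],
       [ 0.00000000e+00,  0.00000000e+00,  0.00000000e+00,
         1.00000000e+00]])}
wrist {'fov_y': 62.83485592291889, 'cx': 277.695
[... 454 characters left out ...]
   1.00000000e+00]])}
{'time': 0.15, 'qpos': array([ 1.23931133e+00,  3.08789663e-01,  1.63489849e+00,  7.07411060e-06,
        1.19968506e+00, -6.97275030e-02]), 'qvel': array([-0.00082271, -0.00299019, -0.00374718,  0.00135763, -0.00053229,
       -0.00067041]), 'joint_efforts': array([-3.17113590e-04, -4.15794790e+01, -2.77146631e+01, -2.99350395e-04,
        6.08611692e-03,  2.27769692e-05]), 'eef_pos': array([161.56816691, 603.09105639, 230.31836918]), 'ee_rot': array([ 7.93341058e-01,  6.08776784e-01, -7.44156804e-04,  4.88708934e-04]), 'ft_force': array([-0.72000696, -0.14515569,  0.18061501]), 'wrist_torque': array([-0.0111087 ,  0.01180742, -0.00823393]), 'width': 85.14129946098596}
```

View pics/top0.png

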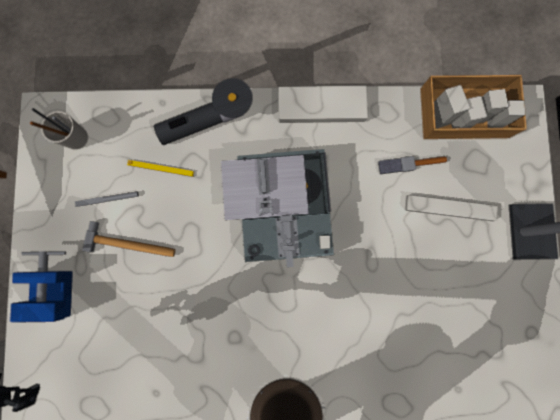

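View pics/scene0.png

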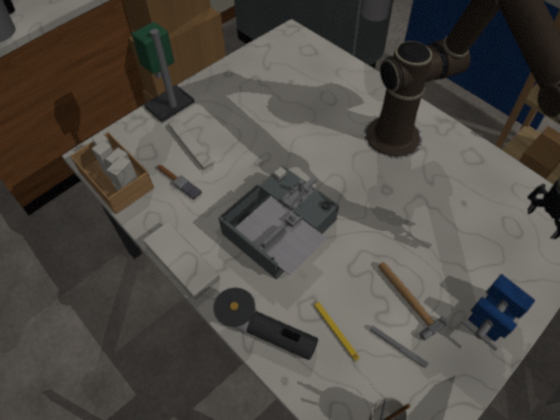

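View pics/wrist0.png

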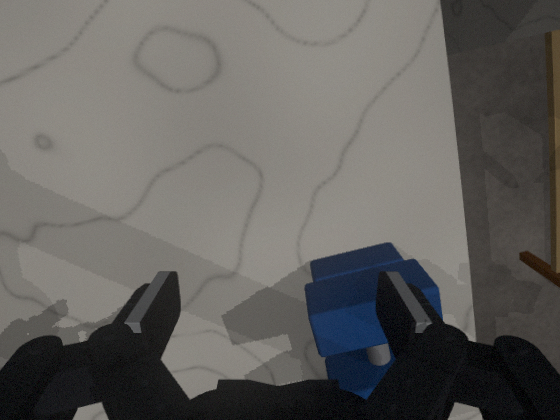

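The top view shows the case at about cols 222–335, rows 150–262, with the near deck low, the lid (222–308, 157–218) open to the left, and the bolt at about (289, 235). I'll zoom in.

```bash
python3 - <<'E'
from h import *
p=cv2.imread('pics/top0.png'); c=p[140:275,210:345]; c=cv2.resize(c,None,fx=4.4,fy=4.4,interpolation=cv2.INTER_CUBIC); c=cv2.convertScaleAbs(c,alpha=1.6,beta=10)
cv2.imwrite('pics/t0z.png',c)
p=cv2.imread('pics/scene0.png'); c=p[160:280,210:350]; c=cv2.resize(c,None,fx=4.9,fy=4.9,interpolation=cv2.INTER_CUBIC); c=cv2.convertScaleAbs(c,alpha=1.6,beta=10)
cv2.imwrite('pics/s0z.png',c)
E
```

```text
(no output)
```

View pics/t0z.png

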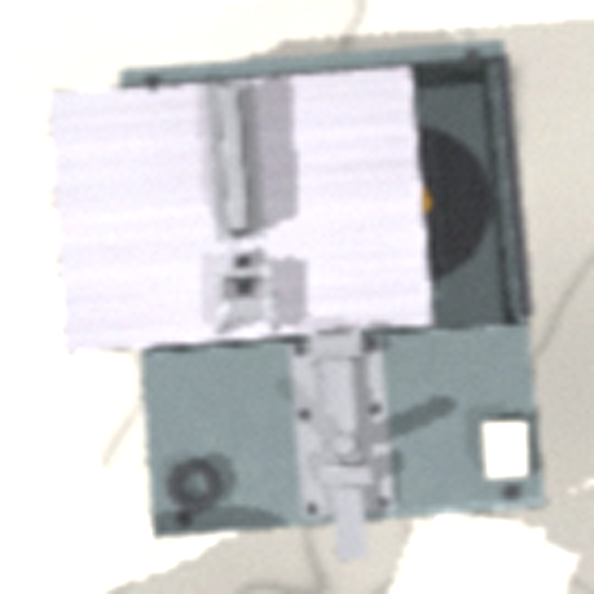

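View pics/s0z.png

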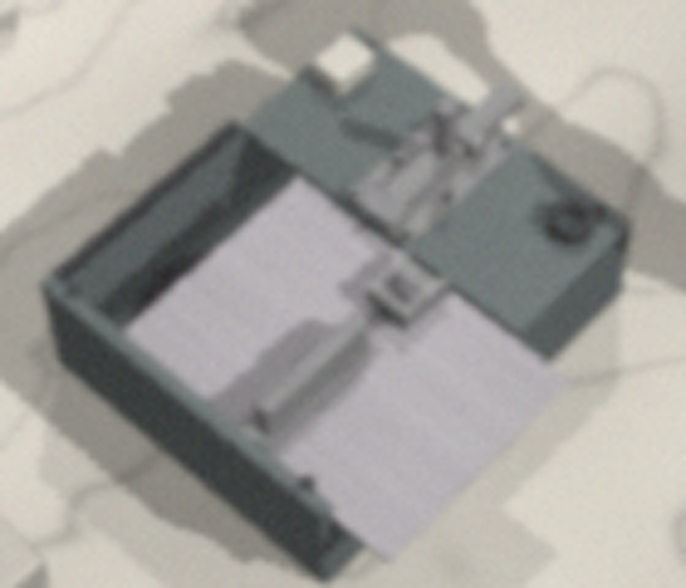

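```bash
python3 - <<'E'
from h import *
a=np.load('pics/top0.npz');print('cam',-a['E'][:3,:3].T@a['E'][:3,3])
W={}
for n,z,u,v in [('NL',85,157,535),('NR',85,543,508),('DL',85,143,350),('DR',85,528,325),('lidL',85,53,92),('lidLn',85,70,350),('lidR',85,413,66),('lidRn',85,432,325),('hA',115,232,82),('hB',115,240,235),('keeper',103,240,305),('tail',97,353,560),('knob',143,338,440),('flange',95,193,482),('samp',103,506,448)]:
    W[n]=world('top0',210+u/4.4-.4,140+v/4.4-.4,z); d=world('top0',210+u/4.4-.4,140+v/4.4-.4); print(n,W[n].round(1),d.round(1))
d=W['NL']-W['NR'];print('yaw',np.degrees(np.arctan2(-d[0],d[1])),np.linalg.norm(d))
d=W['DL']-W['NL'];print(np.degrees(np.arctan2(d[1],d[0])),np.linalg.norm(d))
d=W['lidL']-W['lidR'];print(np.degrees(np.arctan2(-d[0],d[1])),np.linalg.norm(d))
E
```

```text
cam [ 431.38126883    5.9516885  1208.53942746]
NL [426.  102.8  85. ] [426.1 102.5  88.2]
NR [ 439.2 -132.2   85. ] [ 439.8 -143.1   -3.9]
DL [539.1 111.   85. ] [539.8 111.6  77.7]
DR [ 551.3 -126.2   85. ] [ 5.604e+02 -1.362e+02 -4.000e-01]
lidL [702.1 167.   85. ] [702.2 167.   84.9]
lidLn [539.7 155.9  85. ] [539.7 155.9  84.8]
lidR [715.5 -58.7  85. ] [716.1 -58.9  82.4]
lidRn [552.1 -67.1  85. ] [552.1 -67.1  84.8]
hA [699.5  53.5 115. ] [706.9  54.8  84.9]
hB [605.1  49.4 115. ] [608.4  50.3  94.1]
keeper [564.   50.3 103. ] [563.9  50.3 104. ]
tail [409.7 -15.9  97. ] [407.7 -17.9  -4.9]
knob [479.6  -7.4 143. ] [479.6  -7.4 142. ]
flange [457.6  80.   95. ] [457.8  80.6  85.7]
samp [ 475.2 -108.8  103. ] [ 475.2 -108.7  103.6]
yaw 3.203585374934185 235.30813301443618
4.1508867011129125 113.3394909763678
3.376387367353395 226.13825088000166
```

Emit:
move_arm --increments '[[[0,0,0,-0.107,0],[0,0,0,-0.107,0],[0,0,0,-0.107,0],[-0.0314,0.0269,0,0,0],[-0.0314,0.0269,0,0,0],[-0.0314,0.0269,0,0,0],[-0.0314,0.0269,0,0,0],[-0.0314,0.0269,0,0,0],[-0.0314,0.0269,0,0,0],[-0.0314,0.0269,0,0,0],[-0.0314,0.0269,0,0,0],[-0.0314,0.0269,0,0,0],[-0.0314,0.0269,0,0,0],[-0.0314,0.0269,0,0,0],[-0.0314,0.0269,0,0,0],[-0.0314,0.0269,0,0,0],[-0.0314,0.0269,0,0,0],[-0.0314,0.0269,0,0,0],[-0.0314,0.0269,0,0,0],[-0.0314,0.0269,0,0,0]]]'

```text
time: 2.15
eef_pos: [650.6, 96.5, 230.8]
ee_rot: [0.686, 0.728, -0.0, -0.0]
ft_force: [0.6, 0.5, 0.3]
width: 0.1
```

```bash
python3 - <<'E'
from h import *
o=monitor.get_obs(); print(o)
look('wrist','w1')
p=cv2.imread('pics/w1.png');cv2.imwrite('pics/w1z.png',cv2.convertScaleAbs(cv2.resize(p,(800,600)),alpha=1.4))
E
```

```text
{'time': 2.15, 'qpos': array([ 8.09817655e-02,  3.71087175e-01,  1.55081670e+00,  1.69028880e-04,
        1.22048935e+00, -1.54887948e+00]), 'qvel': array([-0.49932964,  0.44299278, -0.59697413,  0.00536171,  0.14711213,
       -0.50040478]), 'joint_efforts': array([ 8.10869448e-01, -4.62676442e+01, -2.60556436e+01, -1.24597955e-01,
        1.06269305e-02,  3.22362827e-01]), 'eef_pos': array([650.57827263,  96.49401975, 230.75526625]), 'ee_rot': array([ 6.85939952e-01,  7.27658035e-01, -2.44063058e-04, -3.27048713e-04]), 'ft_force': array([0.60377505, 0.50695523, 0.30710268]), 'wrist_torque': array([ 0.00340124, -0.03725785, -0.04618424]), 'width': 0.07514376083875918}
```

View pics/w1z.png

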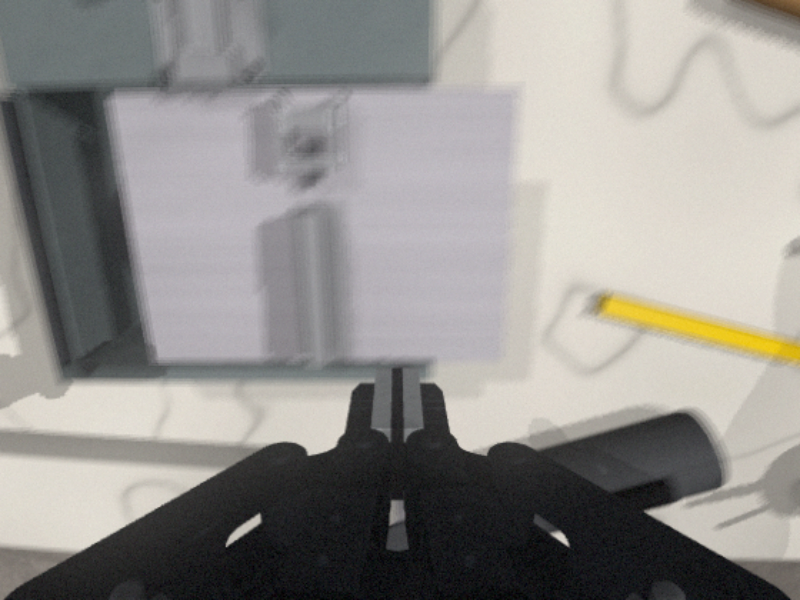

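Blurred while settling: handle at about (310,285), keeper (308,140), bolt loop (215,40). I'll take it again at rest.

Emit:
move_arm --increments '[[[0,-0.03,0,0,0],[0,-0.03,0,0,0],[0,0,0,0,0],[0,0,0,0,0],[0,0,0,0,0]]]'

```text
time: 2.7
eef_pos: [591.0, 94.6, 231.7]
ee_rot: [0.686, 0.728, 0.001, 0.001]
ft_force: [-0.7, 0.3, 0.4]
width: -0.0
```

```bash
python3 - <<'E'
from h import *
o=monitor.get_obs(); print(o['eef_pos'],o['ft_force'])
look('wrist','w2')
p=cv2.imread('pics/w2.png');cv2.imwrite('pics/w2z.png',cv2.convertScaleAbs(cv2.resize(p,(800,600)),alpha=1.4))
E
```

```text
[590.97395864  94.57555504 231.73821873] [-0.68696102  0.34518424  0.37128278]
```

View pics/w2z.png

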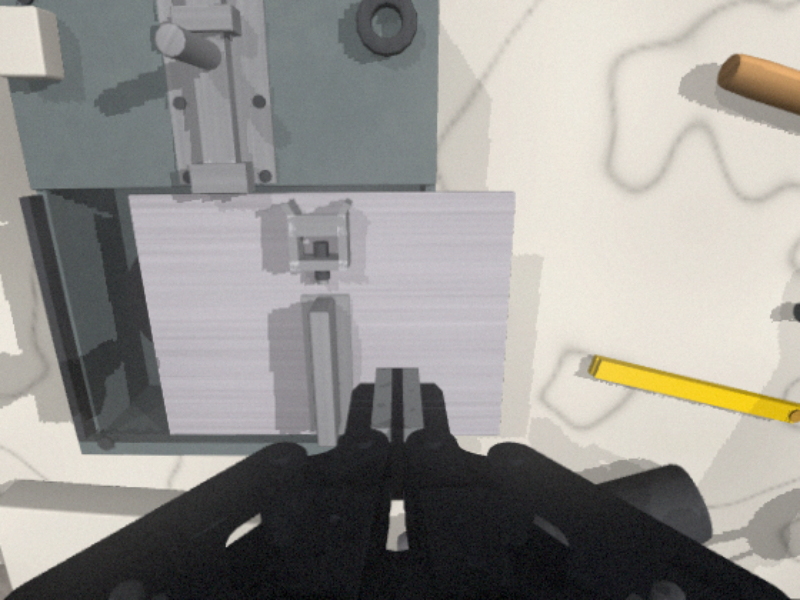

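Clear now: knob top at about (171,40), near loop (203,18), far loop (221,178), keeper (320,240), handle top (320–328, 312–445), flange (387,25), sample (28,42).

```bash
python3 - <<'E'
from h import *
P=[('deckR',85,436,187),('deckL',85,31,190),('lidnR',85,515,192),('lidnL',85,130,196),('knob',143,171,40),('loopL',103,191,166),('loopR',103,250,165),('loop2L',103,173,8),('loop2R',103,233,8),('keepmL',103,292,215),('keepmR',103,348,212),('hTL',115,313,312),('hTR',115,329,312),('hBL',115,320,445),('hBR',115,337,445),('fl',95,387,24)]
W={}
for n,z,u,v in P:
    W[n]=world('w2',u*.7,v*.7,z); print(n,W[n].round(1),world('w2',u*.7,v*.7).round(1))
d=W['deckR']-W['deckL'];t=np.arctan2(-d[0],d[1]);print(np.degrees(t),np.linalg.norm(d))
d=W['lidnR']-W['lidnL'];t2=np.arctan2(-d[0],d[1]);print(np.degrees(t2),np.linalg.norm(d))
ex=np.array([np.cos(t2),np.sin(t2)]);ey=np.array([-ex[1],ex[0]])
mid=(W['loopL']+W['loopR']+W['loop2L']+W['loop2R'])[:2]/4
print('loops y',mid@ey)
for n in W: print(n,(W[n][:2]@ex).round(1),((W[n][:2]-mid)@ey).round(1))
o=monitor.get_obs();print('tcp',o['eef_pos'][:2]@ex,(o['eef_pos'][:2]-mid)@ey, o['eef_pos'][2])
E
```

```text
deckR [537.4 114.8  85. ] [ 5.455e+02  1.221e+02 -4.000e-01]
deckL [ 552.2 -124.1   85. ] [ 564.4 -185.9    1.5]
lidnR [537.4 161.   85. ] [ 5.454e+02  1.818e+02 -1.000e-01]
lidnL [552.8 -64.3  85. ] [552.7 -64.   85.5]
knob [476.1  -9.  143. ] [476.3  -8.6 143.9]
loopL [532.2 -19.5 103. ] [532.2 -19.7 102.5]
loopR [529.9  12.5 103. ] [530.6   9.9  93.7]
loop2L [455.6 -24.2 103. ] [455.3 -24.8 101.6]
loop2R [454.3   5.8 103. ] [452.8   3.6  95.9]
keepmL [555.6  35.1 103. ] [555.6  35.1 103. ]
keepmR [552.2  66.  103. ] [555.   64.4  85. ]
hTL [607.6  49.1 115. ] [608.1  48.9 113.6]
hTR [607.   58.1 115. ] [608.3  57.7 111.5]
hBL [695.3  53.9 115. ] [695.9  53.8 114.2]
hBR [694.7  64.4 115. ] [578.3  80.7 278.3]
fl [455.9  82.1  95. ] [454.2  81.9  86.3]
3.5443783295449345 239.35891779667958
3.9062764240238663 225.8100496444447
loops y -39.927922207333744
deckR 544.0 117.9
deckL 542.5 -121.5
lidnR 547.1 164.0
lidnL 547.1 -61.9
knob 474.4 -1.5
loopL 529.6 -15.8
loopR 529.6 16.3
loop2L 452.9 -15.3
loop2R 453.6 14.8
keepmL 556.7 37.1
keepmR 555.4 68.2
hTL 609.5 47.5
hTR 609.6 56.5
hBL 697.4 46.3
hBR 697.4 56.9
fl 460.4 90.8
tcp 596.1880444990009 94.04288096889653 231.7600025353277
```

Emit:
move_arm --increments '[[[0,0.029,0,0,0],[0,0.028,0.02,0,0],[0,0,0.03,0,0],[0,0,0.03,0,0],[0,0,0.03,0,0],[0,0,0.018,0,0],[0,0,0.01,0,0],[-0.005,0,0,0,0],[-0.005,0,0,0,0],[-0.005,0,0,0,0],[0,0,0,0,0],[0,0,0,0,0]]]'

```text
time: 3.95
eef_pos: [648.6, 82.5, 94.5]
ee_rot: [0.686, 0.728, 0.001, 0.001]
ft_force: [0.3, 0.2, 0.3]
width: -0.1
```

```bash
python3 - <<'E'
from h import *
look('wrist','w3')
p=cv2.imread('pics/w3.png');cv2.imwrite('pics/w3z.png',cv2.convertScaleAbs(cv2.resize(p,(800,600)),alpha=1.4))
E
```

```text
(no output)
```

View pics/w3z.png

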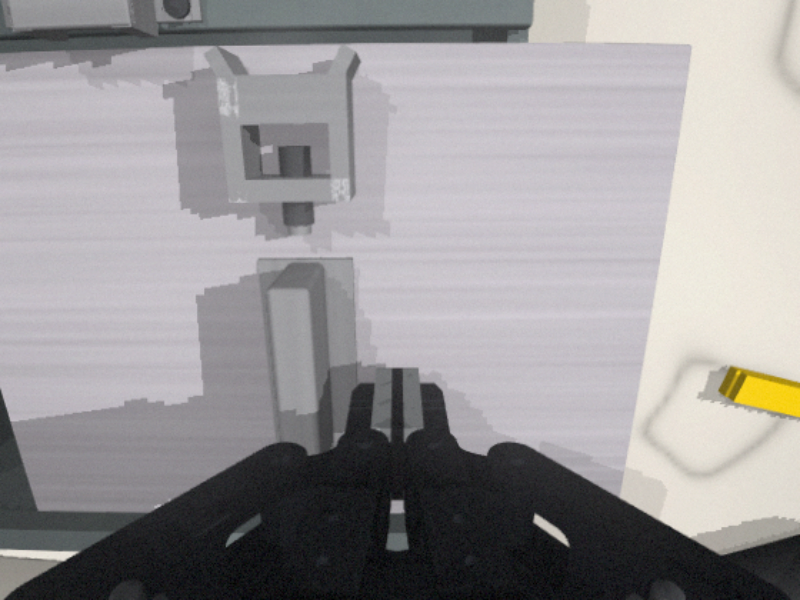

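The fingers stand just on the +y side of the handle (tips at about (397,375), handle 270–325), clear of it. Pushing now.

Emit:
move_arm --increments '[[[-0.004,0,0,0,0],[-0.004,0,0,0,0],[-0.004,0,0,0,0],[-0.004,0,0,0,0],[-0.004,0,0,0,0],[-0.004,0,0,0,0],[-0.004,0,0,0,0],[-0.004,0,0,0,0],[-0.004,0,0,0,0],[-0.004,0,0,0,0],[-0.004,0,0,0,0],[-0.004,0,0,0,0]]]'

```text
time: 5.2
eef_pos: [650.9, 34.5, 93.4]
ee_rot: [0.686, 0.728, 0.0, 0.0]
ft_force: [0.5, 2.8, 1.3]
width: -0.0
```

Emit:
move_arm --increments '[[[-0.002,0,0,0,0],[-0.002,0,0,0,0],[0,0,0,0,0]]]'

```text
time: 5.5
eef_pos: [651.0, 30.3, 93.3]
ee_rot: [0.686, 0.728, -0.0, 0.0]
ft_force: [0.6, 1.3, 0.2]
width: -0.1
```

Emit:
move_arm --increments '[[[-0.002,0,0,0,0],[-0.002,0,0,0,0],[-0.002,0,0,0,0],[-0.001,0,0,0,0]]]'

```text
time: 5.9
eef_pos: [651.4, 23.7, 93.3]
ee_rot: [0.686, 0.728, 0.0, 0.0]
ft_force: [1.9, 3.1, 1.4]
width: -0.3
```

Emit:
move_arm --increments '[[[-0.001,0,0,0,0],[-0.001,0,0,0,0]]]'

```text
time: 6.1
eef_pos: [651.5, 21.8, 93.3]
ee_rot: [0.686, 0.728, 0.0, 0.0]
ft_force: [1.5, 2.2, 0.8]
width: -0.2
```

Emit:
move_arm --increments '[[[-0.001,0,0,0,0],[-0.001,0,0,0,0]]]'

```text
time: 6.3
eef_pos: [651.6, 20.9, 93.3]
ee_rot: [0.686, 0.727, 0.001, -0.001]
ft_force: [0.7, 8.1, 1.8]
width: -0.4
```

```bash
python3 - <<'E'
from h import *
look('wrist','w4')
p=cv2.imread('pics/w4.png');cv2.imwrite('pics/w4z.png',cv2.convertScaleAbs(cv2.resize(p,(800,600)),alpha=1.4))
E
```

```text
(no output)
```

View pics/w4z.png

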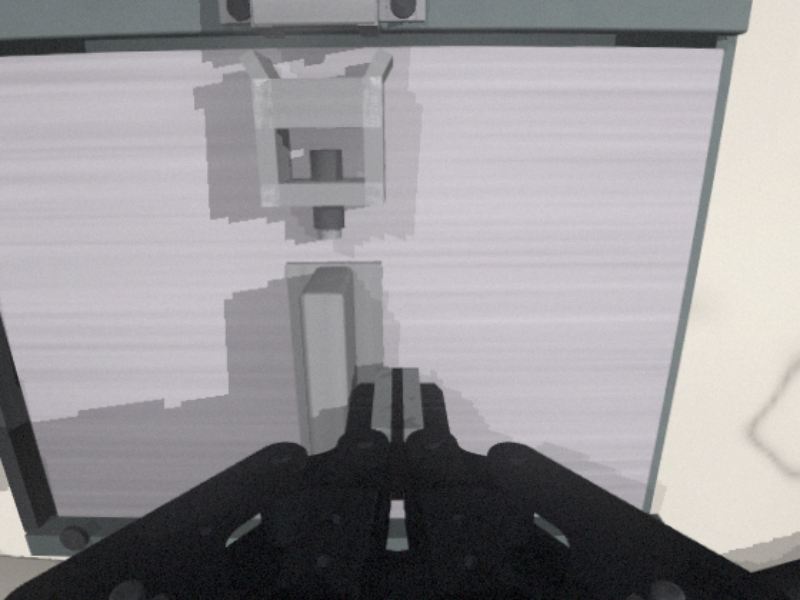

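The keeper (320,140) now lines up with the loop (315,10), and the force has jumped to 8 N. I'll push a little more to confirm it's the stop.

Emit:
move_arm --increments '[[[-0.001,0,0,0,0],[0,0,0,0,0]]]'

```text
time: 6.55
eef_pos: [651.6, 20.9, 93.4]
ee_rot: [0.686, 0.727, 0.001, -0.001]
ft_force: [0.5, 8.1, 1.0]
width: -0.1
```

Emit:
move_arm --increments '[[[-0.001,0,0,0,0],[0,0,0,0,0]]]'

```text
time: 6.75
eef_pos: [651.6, 20.8, 93.4]
ee_rot: [0.686, 0.727, 0.002, -0.002]
ft_force: [1.6, 9.0, 1.1]
width: -0.1
```

Emit:
move_arm --increments '[[[-0.003,0,0,0,0],[0,0,0,0,0]]]'

```text
time: 6.95
eef_pos: [651.6, 20.8, 93.4]
ee_rot: [0.687, 0.727, 0.004, -0.003]
ft_force: [1.9, 16.0, 1.3]
width: -0.0
```

The lid is at its stop: 16 N with no further travel. Back off and lift.

Emit:
move_arm --increments '[[[0.01,0,0,0,0],[0.015,0,0,0,0],[0,0,-0.02,0,0],[0,0,-0.035,0,0],[0,0,-0.045,0,0],[-0.01,-0.04,0,0,0],[-0.01,-0.04,0,0,0],[-0.01,-0.035,0,0,0],[0,0,0,0,0],[0,0,0,0,0],[0,0,0,0,0]]]'

```text
time: 8.05
eef_pos: [538.5, 3.0, 193.8]
ee_rot: [0.686, 0.728, 0.0, 0.001]
ft_force: [0.2, -0.4, -0.3]
width: -0.2
```

```bash
python3 - <<'E'
from h import *
o=monitor.get_obs(); print(o['eef_pos'],o['ft_force'],o['ee_rot'])
look('wrist','w5')
p=cv2.imread('pics/w5.png');cv2.imwrite('pics/w5z.png',cv2.convertScaleAbs(cv2.resize(p,(800,600)),alpha=1.4))
E
```

```text
[538.5412698    2.98608816 193.7731022 ] [ 0.24381913 -0.44189145 -0.29322683] [6.85865892e-01 7.27727427e-01 3.88155124e-04 7.87520577e-04]
```

View pics/w5z.png

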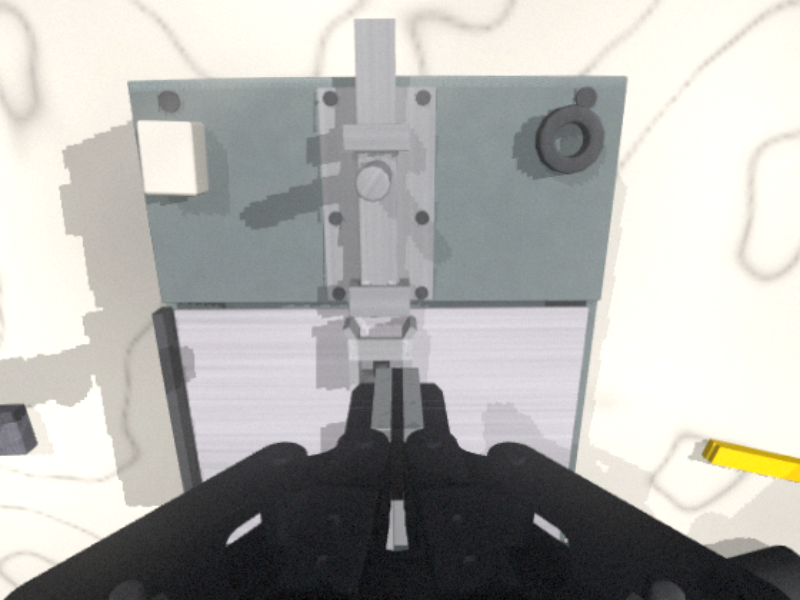

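Everything is in view: knob (373,183), loops (377,137) and (380,300), keeper (380,340) in line with them, sample (172,158), flange (571,138).

```bash
python3 - <<'E'
from h import *
t=np.radians(3.6);ex=np.array([np.cos(t),np.sin(t)]);ey=np.array([-ex[1],ex[0]])
for n,z,u,v in [('knob',143,373,183),('loop1L',103,344,126),('loop1R',103,411,126),('loop2L',103,350,312),('loop2R',103,410,312),('kmL',103,350,350),('kmR',103,411,350),('tail',97,375,20),('tail w L',97,356,20),('tail w R',97,395,20)]:
    w=world('w5',u*.7,v*.7,z); print(n,w.round(1),world('w5',u*.7,v*.7).round(1),'case',(w[:2]@ex).round(1),(w[:2]@ey).round(1))
o=monitor.get_obs();print(o['eef_pos'],o['eef_pos'][:2]@ex,o['eef_pos'][:2]@ey)
E
```

```text
knob [475.8  -9.4 143. ] [475.8  -9.3 143.6] case 474.3 -39.2
loop1L [455.1 -25.3 103. ] [455.1 -25.3 102.2] case 452.6 -53.8
loop1R [453.3   4.9 103. ] [453.    5.3  88.1] case 452.7 -23.6
loop2L [544.2 -19.7 103. ] [544.1 -19.7 103.3] case 541.9 -53.9
loop2R [542.4  10.6 103. ] [549.   11.5  84.8] case 542.0 -23.5
kmL [565.2 -19.1 103. ] [564.9 -19.1 103.7] case 562.9 -54.6
kmR [563.3  12.5 103. ] [571.1  13.5  85.8] case 563.0 -22.9
tail [409.9 -13.7  97. ] [410.  -13.7  97.5] case 408.2 -39.4
tail w L [410.3 -22.   97. ] [410.4 -22.   97.5] case 408.1 -47.7
tail w R [409.3  -5.   97. ] [389.9  -6.4   0.4] case 408.2 -30.6
[538.73667404   3.08648913 193.74209826] 537.8674025370832 -30.747157003666047
```

Emit:
move_arm --increments '[[[-0.004,-0.035,0,0,0],[-0.0045,-0.035,0,0,0],[0,-0.032,0,0,0],[0,0,0,0,0],[0,0,0.03,0,0],[0,0,0.03,0,0],[0,0,0.02,0,0],[0,0,0.004,0,0],[0,0,0,0,0],[0,0,0,0,0]]]'

```text
time: 9.1
eef_pos: [437.8, -11.5, 110.3]
ee_rot: [0.686, 0.728, 0.001, 0.001]
ft_force: [0.2, -0.7, -1.4]
width: 0.3
```

```bash
python3 - <<'E'
from h import *
t=np.radians(3.6);ex=np.array([np.cos(t),np.sin(t)]);ey=np.array([-ex[1],ex[0]])
o=monitor.get_obs();print(o['eef_pos'],o['ft_force'],o['eef_pos'][:2]@ex,o['eef_pos'][:2]@ey)
look('scene','s6')
p=cv2.imread('pics/s6.png')[120:280,190:390];cv2.imwrite('pics/s6z.png',cv2.convertScaleAbs(cv2.resize(p,(750,600),interpolation=cv2.INTER_CUBIC),alpha=1.5))
E
```

```text
[437.76148036 -11.51543869 110.30068943] [ 0.17491302 -0.66821578 -1.38288796] 436.1745976938575 -38.97998638331138
```

View pics/s6z.png

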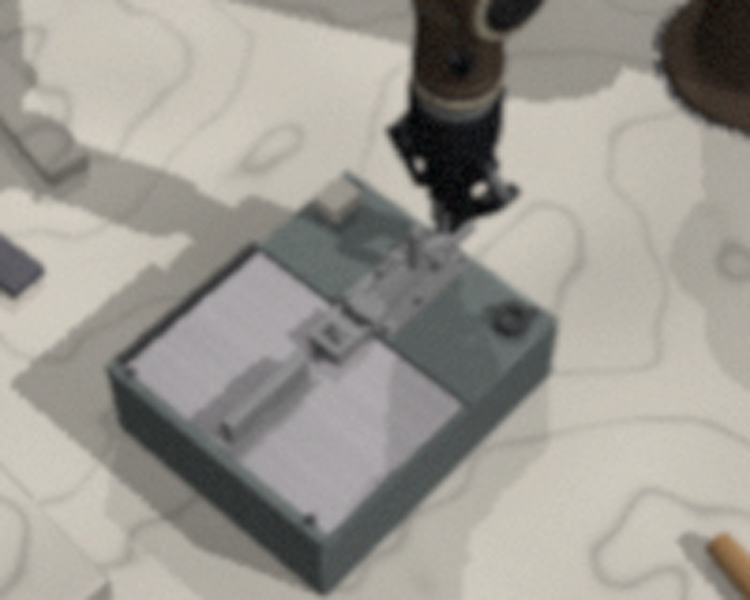

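The fingers stand just behind the knob (413,240), clear of the loop, and the lid is fully shut. Advancing along the bolt.

Emit:
move_arm --increments '[[[0,0.004,0,0,0],[0,0.004,0,0,0],[0,0.004,0,0,0],[0,0.003,0,0,0],[0,0.003,0,0,0],[0,0.003,0,0,0],[0,0.003,0,0,0]]]'

```text
time: 9.85
eef_pos: [459.8, -10.0, 109.2]
ee_rot: [0.686, 0.728, -0.0, -0.0]
ft_force: [-2.4, -1.2, 3.1]
width: -0.1
```

Emit:
move_arm --increments '[[[0,0.003,0,0,0],[0,0.003,0,0,0],[0,0.003,0,0,0],[0,0.003,0,0,0]]]'

```text
time: 10.25
eef_pos: [472.3, -9.3, 109.1]
ee_rot: [0.686, 0.728, 0.0, 0.0]
ft_force: [-1.1, -1.3, -1.2]
width: 0.2
```

Emit:
move_arm --increments '[[[0,0.002,0,0,0],[0,0.002,0,0,0],[0,0.002,0,0,0],[0,0.002,0,0,0],[0,0.002,0,0,0],[0,0.002,0,0,0]]]'

```text
time: 10.85
eef_pos: [484.1, -8.6, 109.3]
ee_rot: [0.686, 0.728, 0.0, 0.0]
ft_force: [-1.0, 0.0, -1.1]
width: 0.0
```

```bash
python3 - <<'E'
from h import *
look('scene','s7')
p=cv2.imread('pics/s7.png')[150:250,250:370];cv2.imwrite('pics/s7z.png',cv2.convertScaleAbs(cv2.resize(p,(720,600),interpolation=cv2.INTER_CUBIC),alpha=1.5))
E
```

```text
(no output)
```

View pics/s7z.png

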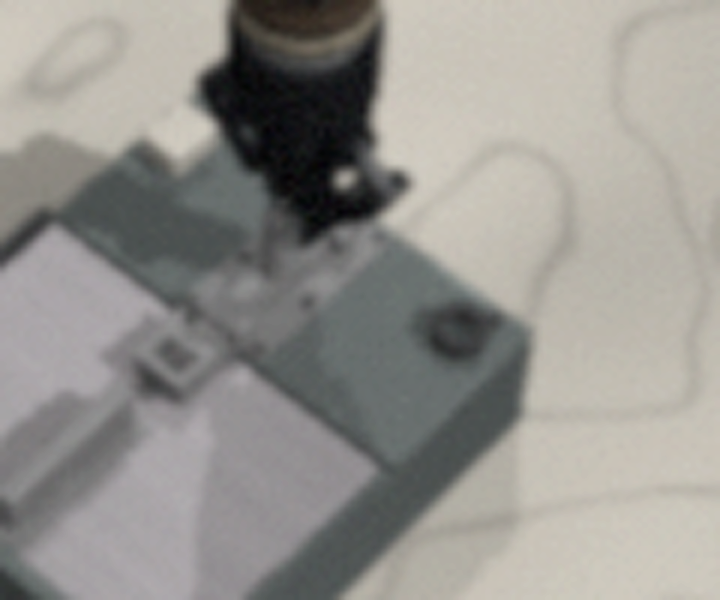

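The knob (272,240) is moving ahead of the fingers. Next I creep towards the stop screw.

Emit:
move_arm --increments '[[[0,0.001,0,0,0],[0,0.001,0,0,0],[0,0.001,0,0,0]]]'

```text
time: 11.2
eef_pos: [486.7, -8.4, 109.4]
ee_rot: [0.686, 0.728, -0.0, -0.0]
ft_force: [-2.5, 0.4, 1.2]
width: 0.1
```

Emit:
move_arm --increments '[[[0,0.001,0,0,0],[0,0.001,0,0,0]]]'

```text
time: 11.4
eef_pos: [488.8, -8.3, 109.4]
ee_rot: [0.686, 0.728, -0.0, -0.0]
ft_force: [-3.5, -0.3, 2.2]
width: 0.2
```

Emit:
move_arm --increments '[[[0,0.001,0,0,0],[0,0.001,0,0,0]]]'

```text
time: 11.6
eef_pos: [490.8, -8.2, 109.3]
ee_rot: [0.686, 0.728, -0.0, -0.0]
ft_force: [-3.5, 0.2, 2.4]
width: 0.4
```

Emit:
move_arm --increments '[[[0,0.001,0,0,0],[0,0.001,0,0,0]]]'

```text
time: 11.8
eef_pos: [492.9, -8.1, 109.3]
ee_rot: [0.686, 0.728, -0.0, -0.0]
ft_force: [-3.4, -0.2, 3.0]
width: -0.3
```

Emit:
move_arm --increments '[[[0,0.001,0,0,0],[0,0.001,0,0,0]]]'

```text
time: 12.0
eef_pos: [493.0, -8.1, 109.0]
ee_rot: [0.686, 0.728, -0.002, -0.002]
ft_force: [-8.0, -1.0, 5.3]
width: -0.2
```

Emit:
move_arm --increments '[[[0,0.001,0,0,0]]]'

```text
time: 12.1
eef_pos: [493.0, -8.1, 108.8]
ee_rot: [0.686, 0.728, -0.003, -0.002]
ft_force: [-11.2, -2.2, 8.8]
width: 0.0
```

Emit:
move_arm --increments '[[[0,0.001,-0.0015,0,0]]]'

```text
time: 12.2
eef_pos: [493.3, -7.8, 109.6]
ee_rot: [0.686, 0.728, -0.003, -0.003]
ft_force: [-7.7, -0.8, 2.2]
width: 0.1
```

Emit:
move_arm --increments '[[[0,0.0,0,0,0]]]'

```text
time: 12.3
eef_pos: [493.3, -7.7, 109.4]
ee_rot: [0.686, 0.728, -0.003, -0.003]
ft_force: [-7.8, -0.5, 2.5]
width: 0.4
```

Emit:
move_arm --increments '[[[0,0.001,0,0,0],[0,0.001,0,0,0]]]'

```text
time: 12.5
eef_pos: [493.1, -7.5, 109.0]
ee_rot: [0.686, 0.728, -0.004, -0.005]
ft_force: [-13.9, -1.3, 9.1]
width: -0.1
```

Emit:
move_arm --increments '[[[0,0.0,0,0,0]]]'

```text
time: 12.6
eef_pos: [493.1, -7.5, 109.0]
ee_rot: [0.686, 0.728, -0.004, -0.005]
ft_force: [-12.4, -1.5, 6.9]
width: -0.1
```

Emit:
move_arm --increments '[[[0,0.0005,0,0,0],[0,0,0,0,0],[0,0,0,0,0],[0,0,0,0,0]]]'

```text
time: 13.0
eef_pos: [493.1, -7.5, 109.0]
ee_rot: [0.686, 0.728, -0.005, -0.005]
ft_force: [-13.9, -0.2, 7.8]
width: -0.0
```

Emit:
move_arm --increments '[[[0,0,0,0,0],[0,0,0,0,0],[0,0,0,0,0],[0,0,0,0,0]]]'

```text
time: 13.4
eef_pos: [493.1, -7.5, 109.0]
ee_rot: [0.686, 0.728, -0.005, -0.005]
ft_force: [-13.6, -0.1, 7.4]
width: 0.2
```

Emit:
move_arm --increments '[[[0,0,0,0,0],[0,0,0,0,0]]]'

```text
time: 13.6
eef_pos: [493.1, -7.5, 109.0]
ee_rot: [0.686, 0.728, -0.005, -0.005]
ft_force: [-13.9, -1.6, 7.9]
width: 0.0
```

Emit:
move_arm --increments '[[[0,0.0005,0,0,0],[0,0.0003,0,0,0],[0,0,0,0,0],[0,0,0,0,0],[0,0,0,0,0]]]'

```text
time: 14.1
eef_pos: [493.0, -7.5, 109.0]
ee_rot: [0.686, 0.728, -0.005, -0.006]
ft_force: [-15.2, -0.8, 10.3]
width: 0.0
```

Emit:
move_arm --increments '[[[0,0,0,0,0],[0,0,0,0,0],[0,0,0,0,0],[0,0,0,0,0]]]'

```text
time: 14.5
eef_pos: [493.1, -7.5, 109.0]
ee_rot: [0.686, 0.728, -0.005, -0.006]
ft_force: [-15.9, -1.4, 9.1]
width: 0.2
```

Emit:
move_arm --increments '[[[0,-0.004,0,0,0],[0,-0.005,0,0,0],[0,-0.01,0,0,0],[0,-0.01,-0.005,0,0],[0,-0.005,-0.03,0,0],[0,0,-0.04,0,0],[0,0,-0.04,0,0],[0,0.04,0,0,0],[0,0.04,0,0,0],[0,0.03,0,0,0],[0,0,0,0,0],[0,0,0,0,0],[0,0,0,0,0]]]'

```text
time: 15.8
eef_pos: [574.7, -3.1, 225.5]
ee_rot: [0.686, 0.728, -0.0, -0.0]
ft_force: [-0.0, -0.6, 0.3]
width: 0.3
```

```bash
python3 - <<'E'
from h import *
o=monitor.get_obs(); print(o['eef_pos'],o['ft_force'])
look('wrist','w8')
p=cv2.imread('pics/w8.png');cv2.imwrite('pics/w8z.png',cv2.convertScaleAbs(cv2.resize(p,(800,600)),alpha=1.4))
E
```

```text
[574.69875657  -3.13640781 225.50280089] [-0.03476476 -0.57843635  0.26173923]
```

View pics/w8z.png

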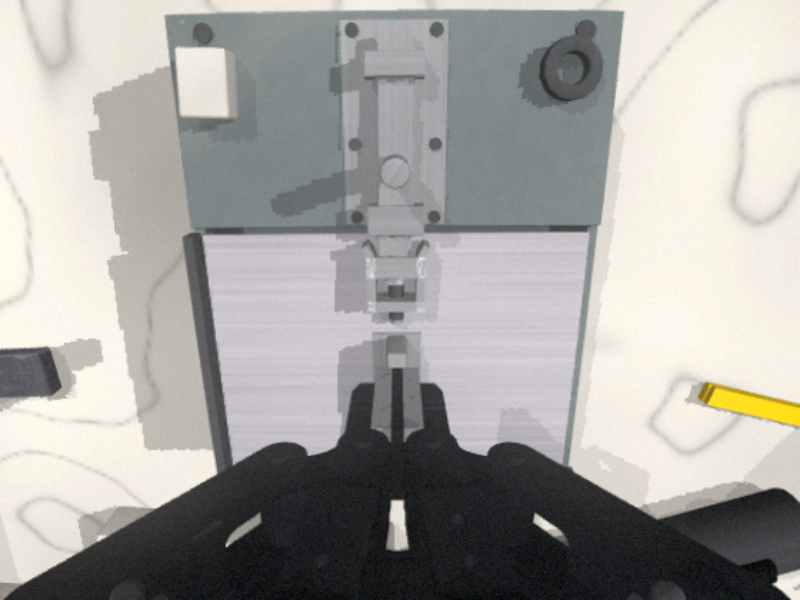

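```bash
python3 - <<'E'
from h import *
t=np.radians(3.6);ex=np.array([np.cos(t),np.sin(t)])
w=world('w8',396*.7,171*.7,143);print(w,w[:2]@ex-595)
p=cv2.imread('pics/w8.png')[155:260,235:320];cv2.imwrite('pics/w8k.png',cv2.convertScaleAbs(cv2.resize(p,None,fx=5.5,fy=5.5,interpolation=cv2.INTER_CUBIC),alpha=1.5))
E
```

```text
[508.89461289  -6.74887343 143.        ] -87.53333964819791
```

View pics/w8k.png

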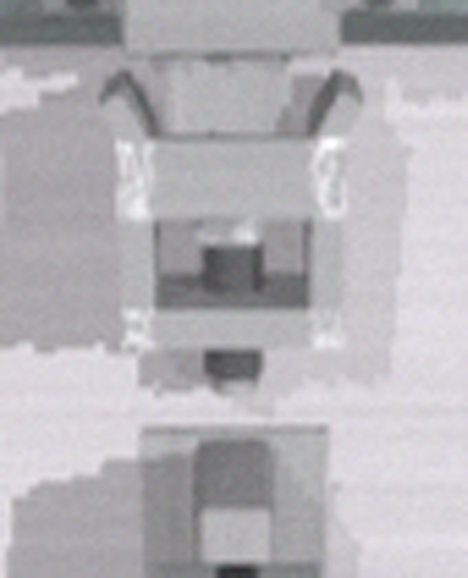

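The bolt's nose (230,232) meets the stop screw (232,265) inside the keeper window. The lid is shut, and the sample and flange are where they were.

```bash
python3 -c "
from workcell import robot
print(robot.close_job())"
```

```text
the job is handed in; nothing more can be done
None
```

The lid is shut against its end stop and the bolt is home on the stop screw; I handed the job in at about 16 s of the 48 s.

- **Lid:** I pushed the handle about 52 mm along −y. At the stop the push rose to 16 N with no further travel, and the keeper then lined up with the loops.
- **Bolt:** I pushed the knob with the shut fingers about 33 mm, until it stopped moving.
- **Press:** The wrist force along the bolt read about 14 N for 1 s, then 15–16 N for about 0.8 s. Less the bolt's friction, I estimate 10–13 N on the screw. The highest reading along the bolt was 15.9 N, well under 30 N.
- **Last picture:** It shows the bolt's nose against the stop screw in the keeper window and the lid shut. The sample block and clamping ring are in place, and the wrist force is about zero, so the robot was touching nothing.
- **Uncertain or off:** The camera put the bolt origin at about x = −87.5 mm, only just inside the −88 to −78 mm range, with a couple of millimetres of error. While pressing, the fingers also pushed down on the knob with about 8–10 N. I tried to ease this by lifting 1.5 mm, but it came back.

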